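Lift the slide rack out of its staining dish, tip it to drain and hold it level

ROBOT

A 7-joint arm with a two-finger parallel gripper is mounted at the origin on the work surface. World frame = base frame: x ahead of the robot, y to its left, z up, the work surface at z = 0. Lengths are in m, angles in degrees, forces in N, time in s.
With the tool pointing down it reaches from about 0.4 to 0.875 m from the base axis. Payload 6.5 kg.
Tool frame: the origin (TCP) lies at the very end of the fingers, on their centre line; the grasp point (between the pads) lies 19 mm behind it; x points along the fingers, y is the direction in which the jaws open and shut, and the axes are right-handed (so a half turn about x gives the same grasp; the last joint's range is limited). The gripper opens to 85 mm and grips with 20 to 120 N. Pads are 22 mm wide; open, the fingers measure 114 mm over their backs; the gripper's body (76 mm by 85 mm) begins 54 mm behind the grasp point. The pads swing forward as they close: fully open they stand 13 mm farther back than shut.
Start: joints at [-80.168, 30.733, -0.252, 88.115, 0.149, 61.152, -4.079], TCP at [0.153, 0.632, 0.231] pointing down, gripper open.
Joint ranges: [-154.64, 154.64], [-21.42, 123.67], [-72.66, 72.17], [13.99, 137.28], [-74.86, 254.86], [10.95, 109.41], [-158.01, 158.01]. Speed limits (degrees/s): [136.94, 136.94, 180, 180, 180, 180, 180].

INTERFACE

Orientations are given as a 3x3 rotation matrix whose columns are the frame's x, y, z axes.
In Python, from station import ctrl, imaging, order gives the robot as it stands.
- The arm moves only by the shell command python3 -m crank 'ROWS' [FORCE]. ROWS is JSON, a list of rows, each an object with "jaw": the finger opening in cm, from 0 to 8.54; "offset": the shift along the tool's x, y, z in cm, a list of three; "delta_rot": the turn, a rotation vector about the tool's x, y, z in rad, a list of three. In form: [{"jaw": jaw, "offset": [tx, ty, tz], "delta_rot": [ax, ay, az]}, ...]. A call has 1 to 12 rows; each row shifts and turns the commanded pose from where the row before left it, along the tool's axes as they then stand; what a row does not reach is not made up. A row lasts 1/12 s, in which the tool goes at most 41.7 mm and 7.16 degrees, less where a joint would pass 70% of its speed; a pose out of reach is approached as far as the arm can. A call with a gripper value outside its range is refused whole. The fingers move at their own pace and stop on an object; FORCE is the grip in N (left out, the last holds). Time passes only in rows, so rows that do not move let the fingers close. It gives the time, the measured TCP pose, the force and the opening at its end, in the units of the state.
- ctrl.get_state(): the state, without advancing time (a new reading comes with each control period).
- imaging.snapshot(name): name is "side" or "top"; returns a dict with "image" (420x560x3 uint8, red, green, blue), "z_map" (420x560 float32, m along the optical axis (not along the pixel's ray), 0 where there is no reading), "fx", "fy", "cx", "cy" (pixels), "world_to_cam" (4x4, takes a point from world to camera coordinates). Camera axes: x right, y down, z forward; pixel columns grow to the right and rows downward; lengths in m; the calibration is good to about 2 mm. A picture is of the moment at which its call begins.
- order.finish_job(): hands the job in, once; it reports no verdict.
The state is a dict: "time": time; "joint_pos": joint angles; "qd": joint speeds; "effort": joint torques, N m; "ee_pos": TCP position; "tool_rot": TCP orientation; "wrist_force": force on the tool from outside, world axes, zero at the start; "torque": the same for the moment, N m; "width": finger opening in m.
Only numpy, scipy, OpenCV 4.12 (cv2) and the standard library are available. Lean on these libraries where they do the work, as an engineer would, in place of code of your own. Each camera call takes 0.05 s, during which the arm holds its last target.

TASK

Take the slide rack by the grip of its handle and lift it straight up out of the open staining dish, until its underside is about 5 cm above the dish's rim. There, over the dish, tip the rack sideways by about 30 degrees, to either side, so that one end of every slide points down and its lower edge stays over the dish; keep it so for two seconds, as one does to drain slides, and bring it level again. Finish there while still holding the rack in the gripper, level and still, about 5 cm above the rim and over the dish, and leave both dishes and everything else on the bench as they stand.

Things in the scene. Friction and masses are not known exactly. Their poses are not given: they have to be found in the camera images.
- rack_mid (a point): Centre of the slide rack, 56.5 mm above its underside. One stiff loose piece of 0.2 to 0.4 kg, balanced about its middle: open steel basket 92 mm long (x), 84 wide (y), 34 tall; eight glass slides fixed upright in it, long edges along y. A wire handle rises from both end plates (x = +-45 mm) to a level bar; 113 mm tall in all. z up. Tipping sideways = turning about its x axis.
- rack_grip (a point): Centre of the grey moulded grip on the rack's handle bar: 60 mm long along the rack's x, 10 mm thick along its y (the faces to pinch), 16 mm tall; 105 mm above the rack's underside, 48.5 mm above rack_mid, 110 mm above the bench at the start; about 70 mm free below it down to the slides. Axes as the rack's.
- rack_edge_a (a point): Middle of the lower long edge of the rack at its +y side, at its underside, 42 mm from the middle axis. Same axes as the rack.
- rack_edge_b (a point): Middle of the lower long edge of the rack at its -y side, at its underside, 42 mm from the middle axis. Same axes as the rack.
- dish: The open glass staining dish in which the rack stands at the start: a loose rectangular trough of 0.5 kg, 114 mm (x) by 106 mm (y) outside, 66 mm tall to its rim, walls and floor 5 mm thick. Origin at the centre of its underside on the bench, z up; the rack stands in it with nearly the same axes and 2 to 8 mm of play at each side.
- closed_dish: A second dish of the same size, closed by a flat steel lid with a knob (97 mm tall in all), standing about 0.2 to 0.4 m to one side. Leave alone. Origin at the centre of its underside.
- spare_lid: The open dish's flat steel lid, 118 by 110 mm, 31 mm tall with its knob, lying on the bench. Leave alone. Origin at the centre of its underside.
- reagent: Amber glass bottle with black cap, 68 mm across, 150 mm tall, standing on the bench. Leave alone. Origin at the centre of its underside.
- slide_box: Flat plastic slide box, 102 by 192 mm, 36 mm tall, lying beyond the dishes. Leave alone. Origin at the centre of its underside.
Mind the look-alikes: they are no part of the job. What is shaped like the dish but turquoise is not meant.

How it is judged (in metres and radians):
On the way, in this order (a step that is already met when the one before it is completed fails the run):
1. the rack is lifted clear of the dish with the gripper at the grip of its handle (within 4.5 cm of its centre), level (within 7 degrees), its underside at least 2 cm above the rim and over the dish (height (world z) of rack_mid above 0.1425 m and angle between rack_mid's own z axis and vertical below 0.12 rad and horizontal distance between rack_mid and dish below 0.04 m and distance between the grasp point and rack_grip below 0.045 m and contact force between rack and the fingers above 0.5 N and contact force between rack and dish below 0.1 N), for 0.2 s.
2. the rack is tipped sideways by 30 degrees (24 to 36) with its length level (within 8 degrees), clear of the dish, its lower edge over the dish, for at least 1.2 s (angle between rack_mid's own z axis and vertical between 0.42 and 0.63 rad and angle between rack_mid's own x axis and vertical between 1.43 and 1.71 rad and distance between the grasp point and rack_grip below 0.045 m and contact force between rack and the fingers above 0.5 N and contact force between rack and dish below 0.1 N and ((angle between rack_mid's own y axis and vertical below 1.5708 rad and height (world z) of rack_edge_b above 0.071 m and y of rack_edge_b in the frame of dish between -0.05 and 0.05 m and x of rack_edge_b in the frame of dish between -0.03 and 0.03 m) or (angle between rack_mid's own y axis and vertical above 1.5708 rad and height (world z) of rack_edge_a above 0.071 m and y of rack_edge_a in the frame of dish between -0.05 and 0.05 m and x of rack_edge_a in the frame of dish between -0.03 and 0.03 m))), for 1.2 s.
At the end, for the whole second after the job is handed in: The gripper alone, at the handle's grip, holds the rack still in the air, level within 5 degrees, its underside 2.5 to 9 cm above the dish's rim, its centre within 4 cm of the dish's centre from above; all else within 2 cm of where it stood (angle between rack_mid's own z axis and vertical below 0.09 rad and height (world z) of rack_mid between 0.1475 and 0.2125 m and horizontal distance between rack_mid and dish below 0.04 m and linear speed of rack below 0.02 m/s and angular speed of rack below 0.1 rad/s and distance between the grasp point and rack_grip below 0.045 m and contact force between rack and the fingers above 0.5 N and contact force between rack and dish below 0.1 N and distance of each of dish, closed_dish, spare_lid, reagent, slide_box from where it was at the start of the episode below 0.02 m and angle between dish's own z axis and vertical below 0.05 rad); the arm keeps its last pose, push and grip.
It fails at once if the rack is tipped beyond 45 degrees (angle between rack_mid's own z axis and vertical above 0.79 rad).
It fails at once if the open dish is dragged, lifted or tipped (over 2 cm or 9 degrees) (distance of dish from where it was at the start of the episode above 0.02 m or angle between dish's own z axis and vertical above 0.15 rad).
It fails at once if the closed dish, lid, bottle or slide box is moved by over 2 cm (distance of any of closed_dish, spare_lid, reagent, slide_box from where it was at the start of the episode above 0.02 m).
It also fails if it takes over 45 s, if anything falls off the work surface, if the arm or the gripper's body presses on something with over 40 N, if the wrist force passes 120 N, or if a joint passes its speed limit or range.

## Working session

There is one attempt and no reset: what is moved stays moved. The work goes in short steps, Python scripts to look and compute and a shell command to move; the robot and the scene stay as the last step left them, time stands still between calls to the robot, and variables do not carry over. Pictures are saved under pics/ and viewed, and the job is handed in when it is done.

```bash
ls; mkdir -p pics; python3 - <<'E'
from station import ctrl, imaging, order
import cv2,numpy as np
s=ctrl.get_state();print({k:np.round(v,3).tolist() for k,v in s.items()})
for n in("side","top"):
    d=imaging.snapshot(n);np.savez(f"pics/{n}0.npz",**d)
    cv2.imwrite(f"pics/{n}0.png",d["image"][...,::-1]);print(n,d["fx"],d["fy"],d["cx"],d["cy"],np.round(d["world_to_cam"],3).tolist())
E
```

```text
pics
{'time': 0.0, 'joint_pos': [-80.168, 30.778, -0.255, 88.171, 0.149, 61.153, -4.079], 'qd': [-0.046, 0.016, 0.0, 0.083, 0.034, 0.029, -0.049], 'effort': [-0.0, -58.342, 1.048, -25.911, 0.012, 0.009, -0.0], 'ee_pos': [0.153, 0.631, 0.23], 'tool_rot': [[-0.0, 0.235, 0.972], [-0.002, 0.972, -0.235], [-1.0, -0.002, 0.0]], 'wrist_force': [-0.864, -1.444, -0.37], 'torque': [0.01, -0.011, -0.015], 'width': 0.085}
side 452.14619217725357 452.14619217725357 276.95025009228146 205.1157284414882 [[0.728, -0.686, 0.001, -0.304], [-0.451, -0.48, -0.752, 0.342], [0.516, 0.547, -0.659, 1.036], [0.0, 0.0, 0.0, 1.0]]
top 485.36812267917605 485.36812267917605 277.8021559560746 211.10088084061647 [[0.024, -1.0, 0.013, 0.078], [-0.98, -0.026, -0.197, 0.532], [0.197, -0.008, -0.98, 1.592], [0.0, 0.0, 0.0, 1.0]]
```

View pics/side0.png

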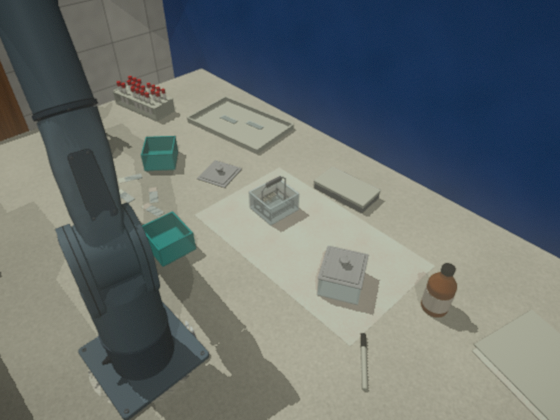

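View pics/top0.png

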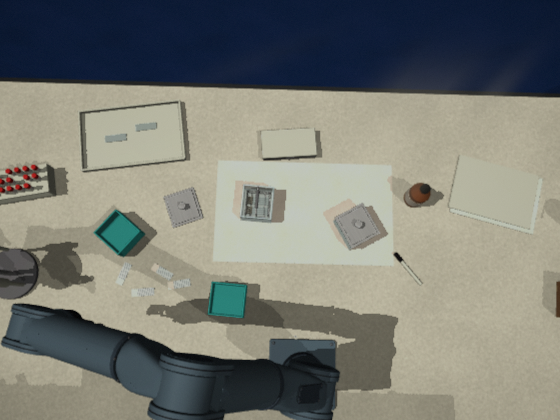

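Candidates for the dish with the rack, by top-view pixel:
- Glass dish with wire rack (257,203), side (274,197)
- Turquoise trough (228,300)
- Turquoise trough (120,232)
- Closed dish with lid (357,226)
- Spare lid (183,207)

By the description it is the clear dish at (257,203). I'll check that in a close crop.

```bash
python3 - <<'E'
import cv2,numpy as np
a=cv2.imread("pics/top0.png")[170:235,220:295];b=cv2.imread("pics/side0.png")[165:230,237:312]
f=lambda i:cv2.resize(i,None,fx=5.3,fy=5.3,interpolation=cv2.INTER_CUBIC)
cv2.imwrite("pics/crop0.png",np.hstack([f(a),f(b)]))
d=np.load("pics/top0.npz");z=d["z_map"]
T=np.linalg.inv(d["world_to_cam"])
def P(d,u,v):
    z=d["z_map"][v,u];return np.linalg.inv(d["world_to_cam"])@[(u-d["cx"])/d["fx"]*z,(v-d["cy"])/d["fy"]*z,z,1]
for v in range(182,226,2): print(v,[ "%3d"%(1000*P(d,u,v)[2]) for u in range(232,284,2)])
print(P(d,257,203))
E
```

```text
182 ['  0', ' -3', '  7', ' -2', '  0', ' -4', '  3', ' -2', ' -3', '  3', '  5', '  0', '  0', '  0', '  2', '  3', '  0', '  4', ' -1', '  7', '  2', '  9', '  2', ' -4', ' -6', '  6']
184 ['  2', '  5', '  5', ' -2', '  0', '  3', ' 65', '  2', '  2', '  2', ' -2', '  2', '  2', '  2', ' -5', '  3', '  3', '  4', '  4', '  2', ' -4', ' -3', '  0', '  1', '  1', ' -3']
186 ['  8', '  0', '  1', '  5', '  7', '  5', ' 58', ' 63', ' 67', ' 72', ' 67', ' 66', ' 59', ' 70', ' 75', ' 72', ' 74', ' 60', '  1', '  4', '  0', '  0', '  0', '  3', '  5', '  1']
188 [' -4', '  0', '  0', '  5', ' -6', ' -1', ' 48', ' 33', ' 36', ' 40', ' 40', ' 41', ' 38', '107', ' 51', ' 56', ' 65', ' 63', ' 58', ' 63', ' 73', '  0', '  4', ' -1', '  3', '  2']
190 ['  7', ' -5', ' -1', '  0', ' -9', ' 66', ' 44', ' 39', '  6', ' 13', '  8', ' 15', ' 18', ' 61', ' 26', ' 25', ' 31', ' 32', ' 30', ' 32', ' 60', ' -2', ' -4', '  4', '  3', '  2']
192 ['  1', '  0', '  0', '  4', ' -1', ' 66', ' 31', ' 32', ' 16', ' 18', '  0', ' -1', '116', '119', '  5', ' 33', ' 33', ' 37', ' 40', ' 36', ' 68', ' -1', ' -1',
[... 2361 characters left out ...]
', ' 71', ' 68', ' 70', ' 75', ' 65', ' 73', ' 68', '  3', ' -1', '  0', '  2', ' -3', '  1']
220 ['  4', '  5', '  0', ' -2', '  4', '  5', '  7', ' 16', ' 25', ' 19', ' 32', ' 34', ' 35', ' 33', ' 40', ' 47', ' 53', ' 57', ' 56', ' 56', '  3', '  6', '  4', '  5', ' -3', '  1']
222 ['  0', '  3', '  5', '  0', '  5', '  9', '  0', '  1', ' -2', '  2', ' -2', ' -2', '  0', '  0', '  1', '  3', '  2', ' 20', ' 11', ' 22', ' -4', '  2', '  1', '  2', '  0', '  0']
224 ['  0', '  0', '  5', '  2', ' -1', '  6', ' -3', '  2', '  0', '  0', '  4', '  4', '  1', '  6', '  0', '  1', '  1', '  1', '  8', ' -1', '  4', '  5', ' -2', '  1', '  0', ' -3']
[0.54139353 0.16070076 0.12034138 1.        ]
```

View pics/crop0.png

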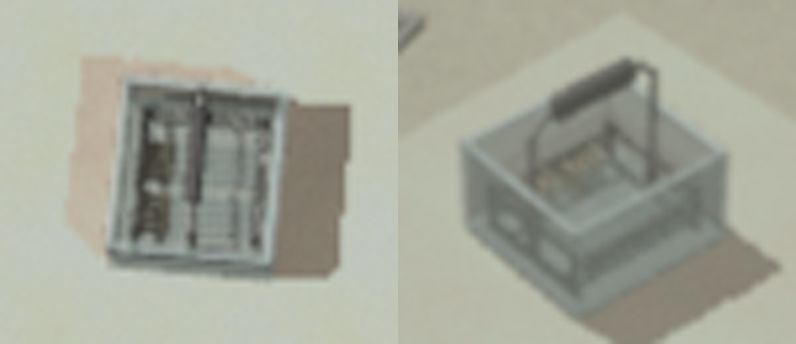

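The crop confirms it: a clear dish holding the basket, with a dark grey grip centred near top (257,198) and side (274,181). Next I measure the grip in both views, plus the dish rim.

```bash
cat > h.py <<'E'
import cv2,numpy as np
def cloud(d):
    z=np.asarray(d["z_map"],float);v,u=np.mgrid[:z.shape[0],:z.shape[1]]
    p=np.stack([(u-d["cx"])/d["fx"]*z,(v-d["cy"])/d["fy"]*z,z],-1)
    R=d["world_to_cam"][:3,:3];t=d["world_to_cam"][:3,3];return (p-t)@R
def tri(ds,pts):
    Ps=[np.array([[d["fx"],0,d["cx"]],[0,d["fy"],d["cy"]],[0,0,1]])@d["world_to_cam"][:3] for d in ds]
    X=cv2.triangulatePoints(Ps[0],Ps[1],np.array(pts[0],float).reshape(2,1),np.array(pts[1],float).reshape(2,1));return (X[:3]/X[3]).ravel()
def ray(d,p,z):
    R=d["world_to_cam"][:3,:3];t=d["world_to_cam"][:3,3];c=-R.T@t
    r=R.T@[(p[0]-d["cx"])/d["fx"],(p[1]-d["cy"])/d["fy"],1];return c+r*(z-c[2])/r[2]
E
python3 - <<'E'
from h import *
ds=[np.load(f"pics/{n}0.npz") for n in("top","side")]
ends=[]
for d,n,box in zip(ds,("top","side"),((186,216,248,264),(174,190,262,290))):
    g=d["image"].max(-1);r0,r1,c0,c1=box
    print(n);print(g[r0:r1,c0:c1])
    C=cloud(d);m=np.zeros(g.shape,bool);m[r0:r1,c0:c1]=1;m&=(C[...,2]>.098)&(C[...,2]<.13)
    q=C[m];print("cloud",len(q),np.median(q,0),q.min(0),q.max(0))
    gr=q; 
    x,y=gr[:,0],gr[:,1];k=np.polyfit(x,y,1);print("slope deg",np.degrees(np.arctan(k[0])))
    # rim
    m=np.zeros(g.shape,bool);v,u=np.mgrid[:420,:560]
    X,Y,Z=C[...,0],C[...,1],C[...,2]
    m=(Z>.058)&(Z<.076)&(abs(X-.54)<.1)&(abs(Y-.16)<.1)
    r=cv2.minAreaRect(np.float32(C[m][:,:2]));print("rim",m.sum(),r)
E
```

```text
top
[[119 117 127 132 142 147 154 163 164 144 135 162 170 173 178 176]
 [114 115 115 107 104 103 103 102  96 104  84 100 107 117 129 136]
 [115 115 113  98  91  89  86  87  78 123  92  76  84  82  82  84]
 [107 106 114 116 114 111 107 108  84 127  91  86 100  97  93  93]
 [ 79  92 109 117 118 125 119 113  97  91  69  89 105 110 105 107]
 [ 56  91 105 107 107 123 121 101  92  88  71  63  97 107 104 115]
 [ 79  95 109 103 105 115 119 106  92  91  64  52 100 106 102 114]
 [120 129 126  95  98 114 117 115  99  90  68  82 102 108 108 105]
 [125 153 155 118 117 147 158 135 103  89  75 124 140 139 140 131]
 [116 147 159 118 111 147 157 124  98  88  71 136 158 158 156 157]
 [101 117 134 114 106 141 155 123  99  89  82 140 158 160 160 160]
 [ 63  67  87  97  91 128 148 115  94  88  86 136 150 155 154 153]
 [ 63  68  85  92  82 126 145 114  97  84  91 130 142 144 143 142]
 [ 65  72  89  94  88 129 148 117  95  84 101 135 144 146 145 143]
 [ 65  77  80  91  88 127 145 108  92  83 100 130 140 144 142 141]
 [ 72  77  77  91 107 134 150 113  94  79 101 135 143 149 147 142]
 [ 74  81  81  93 103 13
[... 2610 characters left out ...]
9  95 113 135 142 141 139 134 131 133 140 144
  145 145 146 141 121 111 135 157 172 180]
 [143 143 130 117 111 100 112 124 135 141 139 136 137 131 122 127 135 141
  142 144 146 140 121 114 133 142 150 167]
 [141 132 126 136 137 129 132 140 142 138 136 136 134 124 106 109 124 134
  139 143 145 141 122 121 139 144 143 147]
 [137 126 134 144 142 139 139 137 137 137 137 136 132 118  98  93 106 126
  137 140 141 137 120 122 139 145 145 144]]
cloud 111 [0.55316893 0.16002228 0.11219657] [0.5118787  0.15558882 0.09821252] [0.59967615 0.16762989 0.12054156]
slope deg -2.5197530453231156
rim 314 ((0.5554207563400269, 0.16175377368927002), (0.11016891151666641, 0.11772710084915161), 85.00618743896484)
```

```bash
python3 - <<'E'
from h import *
ds=[np.load(f"pics/{n}0.npz") for n in("top","side")]
c=[]
for d,box in zip(ds,((190,209,254,262),(175,188,265,282))):
    r0,r1,c0,c1=box;g=d["image"].max(-1)[r0:r1,c0:c1].astype(int)
    m=(g<112) if r0==175 else (g<105)
    if r0==190: m[:,:2]&=False; 
    m=m.astype(np.uint8);n,l,s,ce=cv2.connectedComponentsWithStats(m,connectivity=4);i=1+s[1:,4].argmax()
    r=cv2.minAreaRect(np.argwhere(l==i)[:,::-1].astype(np.float32)); c.append(ce[i]+[c0,r0]);print(c[-1],r,s[i])
print("tri",tri(ds,c)); print(ray(ds[0],c[0],.112),ray(ds[1],c[1],.11))
for d in ds:
    C=cloud(d);X,Y,Z=C[...,0],C[...,1],C[...,2]
    m=(Z>.1)&(Z<.13)&(abs(X-.553)<.033)&(abs(Y-.16)<.02);print(m.sum(),C[m].mean(0))
E
```

```text
[257.17857143 197.17857143] ((4.0, 9.0), (18.0, 4.0), 90.0) [ 2  0  5 19 56]
[273.34285714 181.82857143] ((8.400002479553223, 6.799999713897705), (3.5777084827423096, 17.8885440826416), 63.43495178222656) [ 1  2 16 11 70]
tri [0.56151691 0.16292696 0.10649385]
[0.56275093 0.16105457 0.112     ] [0.55525402 0.16108456 0.11      ]
58 [0.55248051 0.16345256 0.11740494]
99 [0.5523293  0.16040955 0.11244264]
```

Grip is at about (0.556, 0.162, 0.110), with its axis about -3° from world x. I'll move above it at the present height.

```bash
python3 -m crank '[{"jaw":8.5,"offset":[0,-1.5,2.1],"delta_rot":[0,0,0]},{"jaw":8.5,"offset":[0,-1.5,2.1],"delta_rot":[0,0,0]},{"jaw":8.5,"offset":[0,-1.5,2.1],"delta_rot":[0,0,0]},{"jaw":8.5,"offset":[0,-1.5,2.1],"delta_rot":[0,0,0]},{"jaw":8.5,"offset":[0,-1.5,2.1],"delta_rot":[0,0,0]},{"jaw":8.5,"offset":[0,-1.5,2.1],"delta_rot":[0,0,0]},{"jaw":8.5,"offset":[0,-1.5,2.1],"delta_rot":[0,0,0]},{"jaw":8.5,"offset":[0,-1.5,2.1],"delta_rot":[0,0,0]},{"jaw":8.5,"offset":[0,-1.5,2.1],"delta_rot":[0,0,0]},{"jaw":8.5,"offset":[0,-1.5,2.1],"delta_rot":[0,0,0]},{"jaw":8.5,"offset":[0,-1.5,2.1],"delta_rot":[0,0,0]},{"jaw":8.5,"offset":[0,-1.5,2.1],"delta_rot":[0,0,0]}]' 80
```

```text
time: 1.1
ee_pos: [0.3562, 0.3961, 0.231]
tool_rot: [[-0.0, 0.236, 0.972], [-0.0, 0.972, -0.236], [-1.0, -0.001, -0.0]]
wrist_force: [-0.7, 0.9, 0.0]
width: 0.085
```

```bash
python3 -m crank '[{"jaw":8.5,"offset":[0,-1.5,2.1],"delta_rot":[0,0,0]},{"jaw":8.5,"offset":[0,-1.5,2.1],"delta_rot":[0,0,0]},{"jaw":8.5,"offset":[0,-1.5,2.1],"delta_rot":[0,0,0]},{"jaw":8.5,"offset":[0,-1.5,2.1],"delta_rot":[0,0,0]},{"jaw":8.5,"offset":[0,-1.5,2.1],"delta_rot":[0,0,0]},{"jaw":8.5,"offset":[0,-1.5,2.1],"delta_rot":[0,0,0]},{"jaw":8.5,"offset":[0,-1.5,2.1],"delta_rot":[0,0,0]},{"jaw":8.5,"offset":[0,-1.5,2.1],"delta_rot":[0,0,0]},{"jaw":8.5,"offset":[0,-1.5,2.1],"delta_rot":[0,0,0]},{"jaw":8.5,"offset":[0,-1.5,2.1],"delta_rot":[0,0,0]},{"jaw":8.5,"offset":[0,-1,1.5],"delta_rot":[0,0,0]},{"jaw":8.5,"offset":[0,-0.5,0.6],"delta_rot":[0,0,0]}]'
python3 -m crank '[{"jaw":8.5,"offset":[0,0,0],"delta_rot":[-0.045,0,0]},{"jaw":8.5,"offset":[0,0,0],"delta_rot":[-0.045,0,0]},{"jaw":8.5,"offset":[0,0,0],"delta_rot":[-0.045,0,0]},{"jaw":8.5,"offset":[0,0,0],"delta_rot":[-0.045,0,0]},{"jaw":8.5,"offset":[0,0,0],"delta_rot":[0,0,0]},{"jaw":8.5,"offset":[0,0,0],"delta_rot":[0,0,0]},{"jaw":8.5,"offset":[0,0,0],"delta_rot":[0,0,0]}]'
python3 - <<'E'
from station import ctrl, imaging
from h import *
for n in("side","top"):
    d=imaging.snapshot(n);np.savez(f"pics/{n}1.npz",**d)
a=np.load("pics/side1.npz")["image"][130:240,210:350,::-1];b=np.load("pics/top1.npz")["image"][150:260,187:327,::-1]
f=lambda i:cv2.resize(i,None,fx=2.8,fy=2.8,interpolation=cv2.INTER_CUBIC)
cv2.imwrite("pics/c1.png",np.hstack([f(b),f(a)]))
print(ctrl.get_state()["ee_pos"])
E
```

```text
time: 2.1
ee_pos: [0.5428, 0.1796, 0.231]
tool_rot: [[0.0, 0.239, 0.971], [-0.002, 0.971, -0.239], [-1.0, -0.001, 0.001]]
wrist_force: [0.3, -0.3, 0.6]
width: 0.085
time: 2.68
ee_pos: [0.5409, 0.1831, 0.2312]
tool_rot: [[-0.0, 0.058, 0.998], [0.0, 0.998, -0.058], [-1.0, 0.0, -0.0]]
wrist_force: [0.3, 0.2, -0.4]
width: 0.0847
[0.54108848 0.18287626 0.23127036]
```

View pics/c1.png

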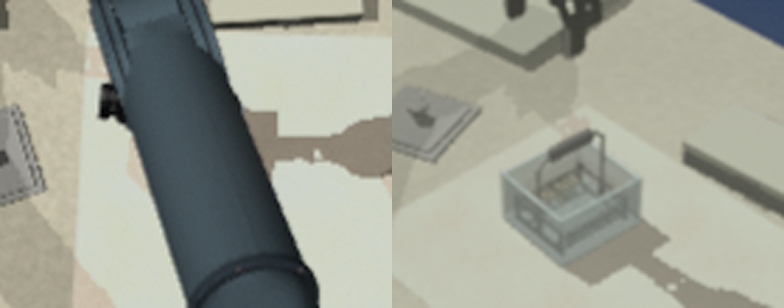

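```bash
python3 -m crank '[{"jaw":8.5,"offset":[0,-0.7,0.5],"delta_rot":[0,0,0]},{"jaw":8.5,"offset":[0,-0.7,0.6],"delta_rot":[0,0,0]},{"jaw":8.5,"offset":[0,-0.6,0.5],"delta_rot":[0,0,0]},{"jaw":8.5,"offset":[1.5,0,0],"delta_rot":[0,0,0]},{"jaw":8.5,"offset":[1.5,0,0],"delta_rot":[0,0,0]},{"jaw":8.5,"offset":[1.5,0,0],"delta_rot":[0,0,0]},{"jaw":8.5,"offset":[1.5,0,0],"delta_rot":[0,0,0]},{"jaw":8.5,"offset":[1,0,0],"delta_rot":[0,0,0]},{"jaw":8.5,"offset":[0,0,0],"delta_rot":[0,0,0]},{"jaw":8.5,"offset":[0,0,0],"delta_rot":[0,0,0]},{"jaw":8.5,"offset":[0,0,0],"delta_rot":[0,0,0]}]'
cat > look.py <<'E'
import sys
from station import ctrl, imaging
from h import *
k=sys.argv[1]
for n in("side","top"):
    d=imaging.snapshot(n);np.savez(f"pics/{n}{k}.npz",**d)
    s=ctrl.get_state()
    p=d["world_to_cam"]@np.r_[s["ee_pos"],1];print(n,"tcp px",d["fx"]*p[0]/p[2]+d["cx"],d["fy"]*p[1]/p[2]+d["cy"])
a=np.load(f"pics/side{k}.npz")["image"][110:240,210:340,::-1];b=np.load(f"pics/top{k}.npz")["image"][140:270,187:317,::-1]
f=lambda i:cv2.resize(i,None,fx=3,fy=3,interpolation=cv2.INTER_CUBIC)
cv2.imwrite(f"pics/c{k}.png",np.hstack([f(b),f(a)]))
E
python3 look.py 2
```

```text
time: 3.7
ee_pos: [0.5569, 0.1616, 0.1621]
tool_rot: [[0.001, 0.058, 0.998], [0.0, 0.998, -0.058], [-1.0, 0.0, 0.001]]
wrist_force: [0.1, -0.4, 0.5]
width: 0.085
side tcp px 273.537721942085 167.2293731762463
top tcp px 256.41156466254904 195.4100157864639
```

View pics/c2.png

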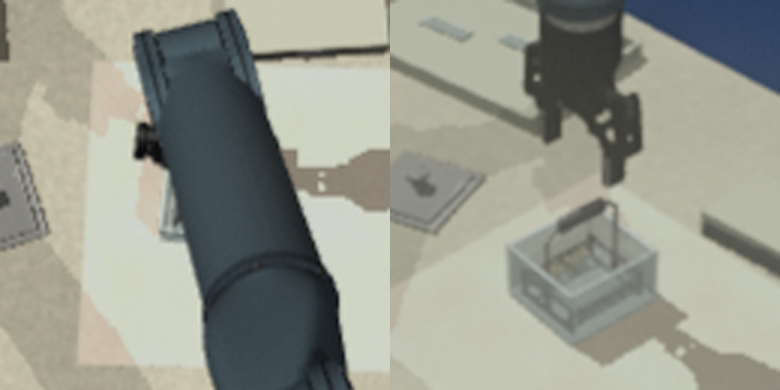

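The side view shows the open fingers, with tips at crop (550,143) and (613,184), straddling above the grip at (580,215), in line with the projected TCP. Descending.

```bash
python3 -m crank '[{"jaw":8.5,"offset":[1,0,0],"delta_rot":[0,0,0]},{"jaw":8.5,"offset":[1,0,0],"delta_rot":[0,0,0]},{"jaw":8.5,"offset":[1,0,0],"delta_rot":[0,0,0]},{"jaw":8.5,"offset":[1,0,0],"delta_rot":[0,0,0]},{"jaw":8.5,"offset":[1,0,0],"delta_rot":[0,0,0]},{"jaw":8.5,"offset":[1,0,0],"delta_rot":[0,0,0]},{"jaw":8.5,"offset":[1,0,0],"delta_rot":[0,0,0]},{"jaw":8.5,"offset":[0.1,0,0],"delta_rot":[0,0,0]},{"jaw":8.5,"offset":[0,0,0],"delta_rot":[0,0,0]},{"jaw":8.5,"offset":[0,0,0],"delta_rot":[0,0,0]}]'
python3 look.py 3
```

```text
time: 4.63
ee_pos: [0.5564, 0.1618, 0.0904]
tool_rot: [[0.0, 0.058, 0.998], [0.0, 0.998, -0.058], [-1.0, 0.0, 0.0]]
wrist_force: [0.1, -0.1, 0.5]
width: 0.0852
side tcp px 273.5111464795194 186.599013170771
top tcp px 257.0462850582439 200.39817829310738
```

View pics/c3.png

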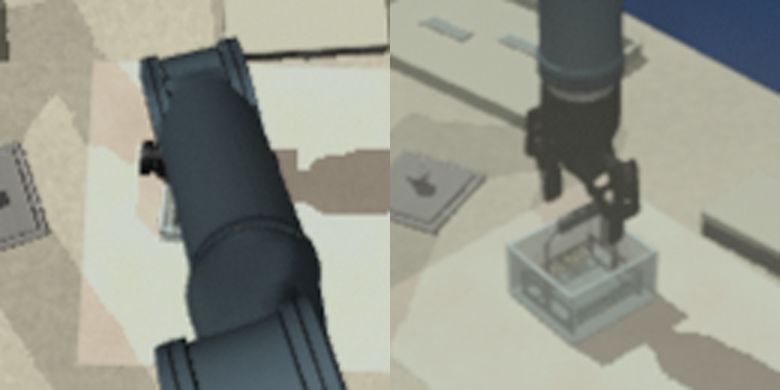

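The grip lies between the fingers. Closing gently first.

```bash
python3 -m crank '[{"jaw":5,"offset":[0,0,0],"delta_rot":[0,0,0]},{"jaw":4,"offset":[0,0,0],"delta_rot":[0,0,0]},{"jaw":3,"offset":[0,0,0],"delta_rot":[0,0,0]},{"jaw":2.5,"offset":[0,0,0],"delta_rot":[0,0,0]},{"jaw":2.0,"offset":[0,0,0],"delta_rot":[0,0,0]},{"jaw":1.6,"offset":[0,0,0],"delta_rot":[0,0,0]},{"jaw":1.4,"offset":[0,0,0],"delta_rot":[0,0,0]},{"jaw":1.2,"offset":[0,0,0],"delta_rot":[0,0,0]},{"jaw":1.0,"offset":[0,0,0],"delta_rot":[0,0,0]},{"jaw":0.6,"offset":[0,0,0],"delta_rot":[0,0,0]},{"jaw":0,"offset":[0,0,0],"delta_rot":[0,0,0]},{"jaw":0,"offset":[0,0,0],"delta_rot":[0,0,0]}]' 30
python3 -m crank '[{"jaw":0,"offset":[0,0,0],"delta_rot":[0,0,0]},{"jaw":0,"offset":[0,0,0],"delta_rot":[0,0,0]},{"jaw":0,"offset":[0,0,0],"delta_rot":[0,0,0]},{"jaw":0,"offset":[0,0,0],"delta_rot":[0,0,0]}]' 80
python3 look.py 4
```

```text
time: 5.73
ee_pos: [0.5562, 0.162, 0.0904]
tool_rot: [[0.0, 0.058, 0.998], [0.0, 0.998, -0.058], [-1.0, 0.0, 0.0]]
wrist_force: [-0.6, 0.3, -0.2]
width: 0.0093
time: 6.07
ee_pos: [0.5562, 0.162, 0.0905]
tool_rot: [[0.0, 0.058, 0.998], [0.0, 0.998, -0.058], [-1.0, 0.0, 0.0]]
wrist_force: [-0.9, 1.7, 2.7]
width: 0.0083
side tcp px 273.3972530064242 186.68415481795486
top tcp px 257.0235707016413 200.53990720041554
```

View pics/c4.png

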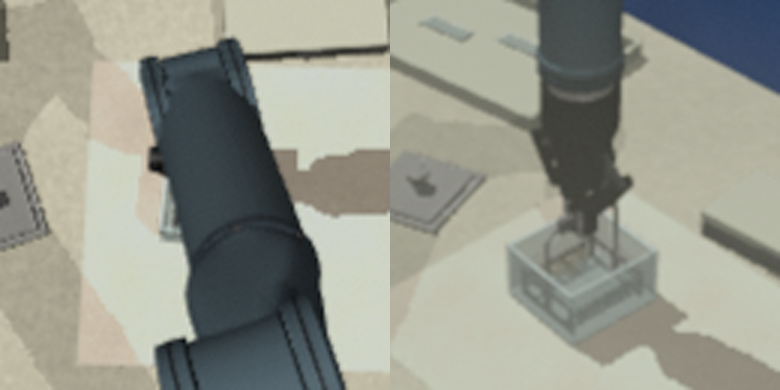

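Held (opening about 9 mm). Lifting slowly at first.

```bash
python3 -m crank '[{"jaw":0,"offset":[-0.2,0,0],"delta_rot":[0,0,0]},{"jaw":0,"offset":[-0.3,0,0],"delta_rot":[0,0,0]},{"jaw":0,"offset":[-0.4,0,0],"delta_rot":[0,0,0]},{"jaw":0,"offset":[-0.5,0,0],"delta_rot":[0,0,0]},{"jaw":0,"offset":[-0.6,0,0],"delta_rot":[0,0,0]},{"jaw":0,"offset":[0,0,0],"delta_rot":[0,0,0]},{"jaw":0,"offset":[0,0,0],"delta_rot":[0,0,0]}]'
python3 look.py 5
```

```text
time: 6.75
ee_pos: [0.5565, 0.1618, 0.1109]
tool_rot: [[0.001, 0.058, 0.998], [0.0, 0.998, -0.058], [-1.0, 0.0, 0.001]]
wrist_force: [0.1, -0.2, -3.5]
width: 0.0084
side tcp px 273.40768293031834 181.45480968738306
top tcp px 256.92552614488926 199.3091006089382
```

View pics/c5.png

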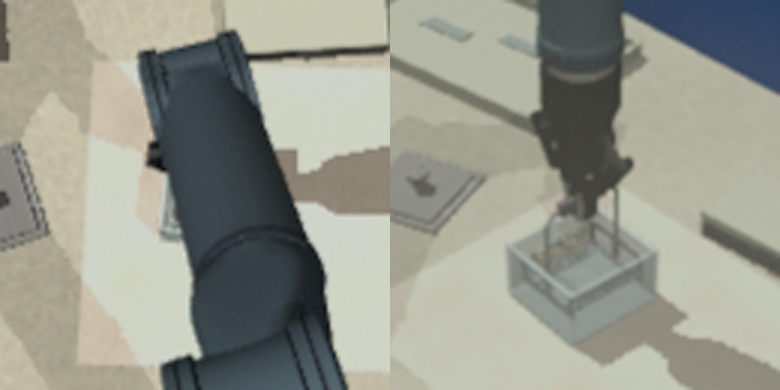

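The rack is rising level and the dish stays put; the wrist reads about 3.5 N, which is the rack alone. Lifting another 9 cm.

```bash
python3 -m crank '[{"jaw":0,"offset":[-0.4,0,0],"delta_rot":[0,0,0]},{"jaw":0,"offset":[-0.8,0,0],"delta_rot":[0,0,0]},{"jaw":0,"offset":[-1,0,0],"delta_rot":[0,0,0]},{"jaw":0,"offset":[-1,0,0],"delta_rot":[0,0,0]},{"jaw":0,"offset":[-1,0,0],"delta_rot":[0,0,0]},{"jaw":0,"offset":[-1,0,0],"delta_rot":[0,0,0]},{"jaw":0,"offset":[-1,0,0],"delta_rot":[0,0,0]},{"jaw":0,"offset":[-1,0,0],"delta_rot":[0,0,0]},{"jaw":0,"offset":[-0.8,0,0],"delta_rot":[0,0,0]},{"jaw":0,"offset":[-0.6,0,0],"delta_rot":[0,0,0]},{"jaw":0,"offset":[-0.4,0,0],"delta_rot":[0,0,0]},{"jaw":0,"offset":[0,0,0],"delta_rot":[0,0,0]}]'
python3 -m crank '[{"jaw":0,"offset":[0,0,0],"delta_rot":[0,0,0]},{"jaw":0,"offset":[0,0,0],"delta_rot":[0,0,0]},{"jaw":0,"offset":[0,0,0],"delta_rot":[0,0,0]},{"jaw":0,"offset":[0,0,0],"delta_rot":[0,0,0]},{"jaw":0,"offset":[0,0,0],"delta_rot":[0,0,0]}]'
python3 look.py 6
python3 - <<'E'
from h import *
for n in ("side","top"):
    C=cloud(np.load(f"pics/{n}6.npz"));m=(abs(C[...,0]-.556)<.08)&(abs(C[...,1]-.162)<.08)&(C[...,2]>.105)&(C[...,2]<.17)
    q=C[m];print(n,len(q));
    if len(q): print(np.percentile(q[:,2],[2,10,50,90]),q.min(0),q.max(0))
E
```

```text
time: 7.85
ee_pos: [0.5565, 0.1619, 0.2012]
tool_rot: [[0.001, 0.058, 0.998], [0.0, 0.998, -0.058], [-1.0, 0.001, 0.001]]
wrist_force: [-0.5, 0.2, -4.1]
width: 0.0085
time: 8.27
ee_pos: [0.5559, 0.1617, 0.1999]
tool_rot: [[-0.001, 0.058, 0.998], [-0.0, 0.998, -0.058], [-1.0, -0.0, -0.001]]
wrist_force: [0.3, -0.3, -3.7]
width: 0.0088
side tcp px 273.22552612029017 156.6145298746589
top tcp px 256.0776320345551 192.89434813885393
side 746
[0.11607056 0.12192103 0.13977672 0.14607649] [0.50328332 0.11592603 0.11212485] [0.6046955  0.20756815 0.1670244 ]
top 26
[0.12192503 0.12486121 0.14017995 0.14616412] [0.51195095 0.19509529 0.11993061] [0.54435234 0.20733106 0.14890396]
```

View pics/c6.png

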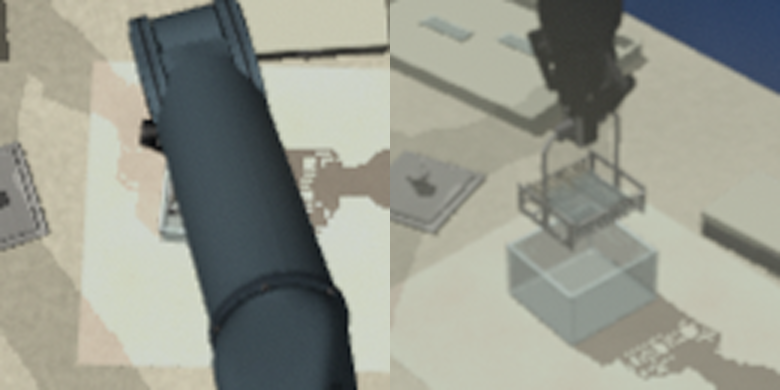

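Lifted: underside at about 0.114 m, level and over the dish. Now tipping about the grip, the first half before a check.

```bash
python3 -m crank '[{"jaw":0,"offset":[0,0.05,0],"delta_rot":[0,0,0.03]},{"jaw":0,"offset":[0,0.1,0],"delta_rot":[0,0,0.05]},{"jaw":0,"offset":[0,0.1,0],"delta_rot":[0,0,0.05]},{"jaw":0,"offset":[0,0.1,0],"delta_rot":[0,0,0.05]},{"jaw":0,"offset":[0,0.1,0],"delta_rot":[0,0,0.05]},{"jaw":0,"offset":[0,0.05,0],"delta_rot":[0,0,0.03]},{"jaw":0,"offset":[0,0,0],"delta_rot":[0,0,0]},{"jaw":0,"offset":[0,0,0],"delta_rot":[0,0,0]}]' 
python3 -c "
from station import ctrl;s=ctrl.get_state();print(s['joint_pos'],s['wrist_force'])"
python3 look.py 7
```

```text
time: 9.03
ee_pos: [0.5564, 0.1659, 0.2007]
tool_rot: [[0.015, 0.057, 0.998], [0.256, 0.965, -0.059], [-0.967, 0.256, -0.0]]
wrist_force: [0.2, 0.4, -3.5]
width: 0.0085
[-14.05410759  24.57576721   1.48795927 104.69806838 -20.08243291
  48.33348359  87.01167428] [ 0.16221235  0.38829682 -3.54110525]
side tcp px 272.14407487395226 155.5678587119385
top tcp px 254.27774448662115 192.68121814191994
```

View pics/c7.png

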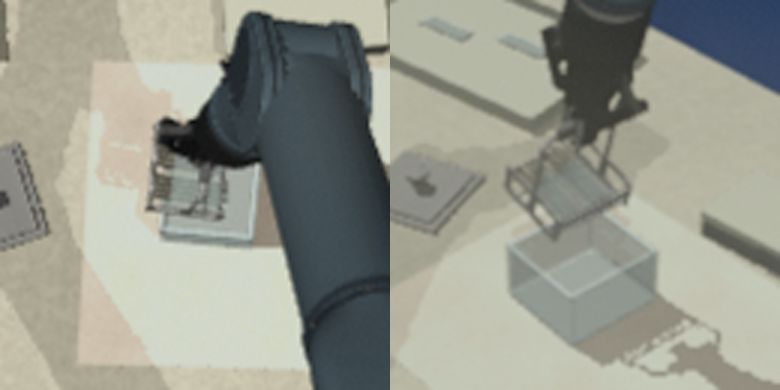

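Tracking well, rack following at about 15°. Tipping the rest and holding.

```bash
python3 -m crank '[{"jaw":0,"offset":[0,0.05,0],"delta_rot":[0,0,0.03]},{"jaw":0,"offset":[0,0.1,0],"delta_rot":[0,0,0.05]},{"jaw":0,"offset":[0,0.1,0],"delta_rot":[0,0,0.05]},{"jaw":0,"offset":[0,0.1,0],"delta_rot":[0,0,0.05]},{"jaw":0,"offset":[0,0.1,0],"delta_rot":[0,0,0.05]},{"jaw":0,"offset":[0,0.05,0],"delta_rot":[0,0,0.03]},{"jaw":0,"offset":[0,0,0],"delta_rot":[0,0,0]},{"jaw":0,"offset":[0,0,0],"delta_rot":[0,0,0]},{"jaw":0,"offset":[0,0,0],"delta_rot":[0,0,0]}]' 
python3 look.py 8
python3 - <<'E'
from h import *
for n in("top","side"):
    d=np.load(f"pics/{n}8.npz");C=cloud(d);X,Y,Z=C[...,0],C[...,1],C[...,2]
    m=(abs(X-.556)<.06)&(Y>.1)&(Y<.29)&(Z>.09)&(Z<.17)
    q=C[m];print(n,len(q),q.min(0),q.max(0))
    k,i=np.polyfit(q[:,1],q[:,2],1);print("yz slope",np.degrees(np.arctan(k)))
    lo=q[q[:,2]<np.percentile(q[:,2],6)];print("low pts",lo.mean(0))
    m=(Z>.058)&(Z<.076)&(abs(X-.556)<.08)&(abs(Y-.162)<.08);print("rim",cv2.minAreaRect(np.float32(C[m][:,:2])))
E
```

```text
time: 9.88
ee_pos: [0.5567, 0.1722, 0.2029]
tool_rot: [[0.028, 0.049, 0.998], [0.495, 0.867, -0.056], [-0.868, 0.496, 0.0]]
wrist_force: [-0.3, 0.3, -3.8]
width: 0.0085
side tcp px 270.8393264344488 154.09556376606633
top tcp px 252.61045288740362 192.3926779565886
top 456 [0.50951904 0.16528932 0.11034209] [0.60753703 0.25405612 0.1698851 ]
yz slope 21.579343798448374
low pts [0.53980629 0.18909658 0.12059794]
rim ((0.5557905435562134, 0.16403912007808685), (0.10657235980033875, 0.11245269328355789), 84.76432800292969)
side 691 [0.50753456 0.16237149 0.10867708] [0.60617086 0.24851285 0.16976335]
yz slope 23.984013462001638
low pts [0.54640052 0.17911617 0.11678652]
rim ((0.5556322932243347, 0.1628360003232956), (0.11111130565404892, 0.11597537994384766), 84.96090698242188)
```

View pics/c8.png

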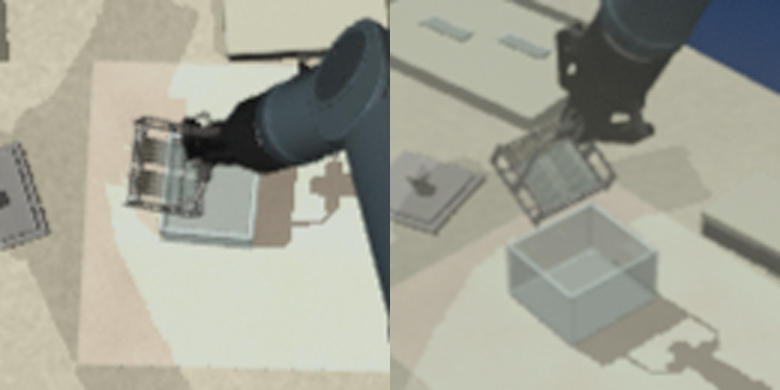

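Expected lower edge at y≈0.178, z≈0.11 and upper edge at y≈0.251. The depth shows a low point near (0.18, 0.109) and a largest y of about 0.25, so the rack really is tipped about 30°. Holding over 2 s.

```bash

python3 -m crank '[{"jaw":0,"offset":[0,0,0],"delta_rot":[0,0,0]},{"jaw":0,"offset":[0,0,0],"delta_rot":[0,0,0]},{"jaw":0,"offset":[0,0,0],"delta_rot":[0,0,0]},{"jaw":0,"offset":[0,0,0],"delta_rot":[0,0,0]},{"jaw":0,"offset":[0,0,0],"delta_rot":[0,0,0]},{"jaw":0,"offset":[0,0,0],"delta_rot":[0,0,0]},{"jaw":0,"offset":[0,0,0],"delta_rot":[0,0,0]},{"jaw":0,"offset":[0,0,0],"delta_rot":[0,0,0]},{"jaw":0,"offset":[0,0,0],"delta_rot":[0,0,0]},{"jaw":0,"offset":[0,0,0],"delta_rot":[0,0,0]},{"jaw":0,"offset":[0,0,0],"delta_rot":[0,0,0]},{"jaw":0,"offset":[0,0,0],"delta_rot":[0,0,0]}]'
python3 -m crank '[{"jaw":0,"offset":[0,0,0],"delta_rot":[0,0,0]},{"jaw":0,"offset":[0,0,0],"delta_rot":[0,0,0]},{"jaw":0,"offset":[0,0,0],"delta_rot":[0,0,0]},{"jaw":0,"offset":[0,0,0],"delta_rot":[0,0,0]},{"jaw":0,"offset":[0,0,0],"delta_rot":[0,0,0]},{"jaw":0,"offset":[0,0,0],"delta_rot":[0,0,0]},{"jaw":0,"offset":[0,0,0],"delta_rot":[0,0,0]},{"jaw":0,"offset":[0,0,0],"delta_rot":[0,0,0]},{"jaw":0,"offset":[0,0,0],"delta_rot":[0,0,0]},{"jaw":0,"offset":[0,0,0],"delta_rot":[0,0,0]},{"jaw":0,"offset":[0,0,0],"delta_rot":[0,0,0]},{"jaw":0,"offset":[0,0,0],"delta_rot":[0,0,0]}]'
python3 -m crank '[{"jaw":0,"offset":[0,0,0],"delta_rot":[0,0,0]},{"jaw":0,"offset":[0,0,0],"delta_rot":[0,0,0]},{"jaw":0,"offset":[0,0,0],"delta_rot":[0,0,0]},{"jaw":0,"offset":[0,0,0],"delta_rot":[0,0,0]}]'
python3 look.py 9
```

```text
time: 10.98
ee_pos: [0.5567, 0.1713, 0.2026]
tool_rot: [[0.029, 0.05, 0.998], [0.496, 0.866, -0.058], [-0.868, 0.497, 0.0]]
wrist_force: [0.3, -0.0, -3.8]
width: 0.0084
time: 11.98
ee_pos: [0.5566, 0.1714, 0.2026]
tool_rot: [[0.029, 0.05, 0.998], [0.496, 0.866, -0.058], [-0.868, 0.497, 0.0]]
wrist_force: [0.8, 0.4, -3.8]
width: 0.0089
time: 12.32
ee_pos: [0.5566, 0.1714, 0.2026]
tool_rot: [[0.029, 0.05, 0.998], [0.496, 0.866, -0.058], [-0.868, 0.497, 0.0]]
wrist_force: [0.3, -0.8, -3.1]
width: 0.0086
side tcp px 271.0946895640374 154.34322945538253
top tcp px 252.94344908269326 192.41545973514098
```

View pics/c9.png

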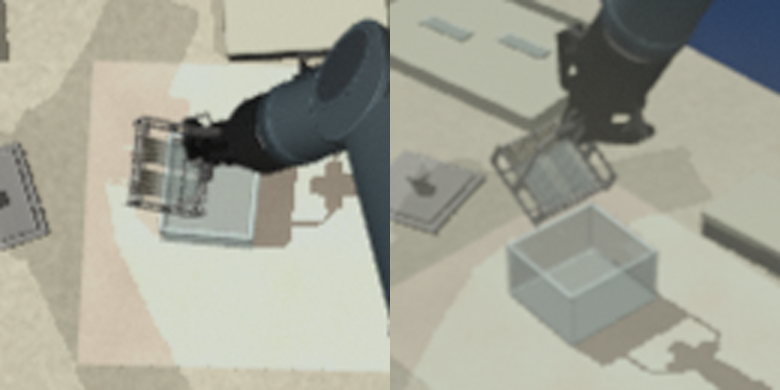

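```bash
python3 - <<'E'
from h import *
for n in("top","side"):
    C=cloud(np.load(f"pics/{n}9.npz"));q=C[(abs(C[...,0]-.556)<.06)&(C[...,2]>.09)&(C[...,2]<.24)&(abs(C[...,1]-.18)<.12)]
    s,c=.5,.866;r=q-[.556,.162,.221];zz=-s*r[:,1]+c*r[:,2];yy=c*r[:,1]+s*r[:,2]
    k=(zz<-.064)&(zz>-.115)&(abs(yy)<.055)
    z,y=zz[k],yy[k];e=[]
    for a in np.arange(-.042,.042,.012):
        b=(y>a)&(y<a+.012)
        if b.sum()>4:e.append((a+.006,np.percentile(z[b],4),np.percentile(z[b],96)))
    e=np.array(e);print(n,k.sum(),np.round(e*1000).tolist(),"tilt dev bottom,top deg",np.degrees(np.polyfit(e[:,0],e[:,1],1)[0]),np.degrees(np.polyfit(e[:,0],e[:,2],1)[0]), y.min(),y.max())
E
```

```text
top 506 [[-36.0, -104.0, -76.0], [-24.0, -105.0, -71.0], [-12.0, -103.0, -74.0], [0.0, -101.0, -70.0], [12.0, -103.0, -73.0], [24.0, -104.0, -73.0], [36.0, -100.0, -72.0]] tilt dev bottom,top deg 2.7575200440439134 1.6898747226719504 -0.041528165794486656 0.0447809392938997
side 737 [[-36.0, -101.0, -72.0], [-24.0, -105.0, -73.0], [-12.0, -102.0, -72.0], [0.0, -102.0, -72.0], [12.0, -102.0, -74.0], [24.0, -107.0, -75.0], [36.0, -102.0, -73.0]] tilt dev bottom,top deg -1.469673334392886 -1.6174096091670196 -0.04595844365168694 0.043625658872783565
```

The basket tilt matches 30° within about 2°. Bringing it level now.

```bash
python3 -m crank '[{"jaw":0,"offset":[0,-0.05,0],"delta_rot":[0,0,-0.03]},{"jaw":0,"offset":[0,-0.1,0],"delta_rot":[0,0,-0.05]},{"jaw":0,"offset":[0,-0.1,0],"delta_rot":[0,0,-0.05]},{"jaw":0,"offset":[0,-0.1,0],"delta_rot":[0,0,-0.05]},{"jaw":0,"offset":[0,-0.1,0],"delta_rot":[0,0,-0.05]},{"jaw":0,"offset":[0,-0.1,0],"delta_rot":[0,0,-0.05]},{"jaw":0,"offset":[0,-0.1,0],"delta_rot":[0,0,-0.05]},{"jaw":0,"offset":[0,-0.1,0],"delta_rot":[0,0,-0.05]},{"jaw":0,"offset":[0,-0.1,0],"delta_rot":[0,0,-0.05]},{"jaw":0,"offset":[0,-0.1,0],"delta_rot":[0,0,-0.05]},{"jaw":0,"offset":[0,-0.05,0],"delta_rot":[0,0,-0.04]},{"jaw":0,"offset":[0,0,0],"delta_rot":[0,0,0]}]'
python3 -m crank '[{"jaw":0,"offset":[0,0,0],"delta_rot":[0,0,0]},{"jaw":0,"offset":[0,0,0],"delta_rot":[0,0,0]},{"jaw":0,"offset":[0,0,0],"delta_rot":[0,0,0]},{"jaw":0,"offset":[0,0,0],"delta_rot":[0,0,0]},{"jaw":0,"offset":[0,0,0],"delta_rot":[0,0,0]},{"jaw":0,"offset":[0,0,0],"delta_rot":[0,0,0]},{"jaw":0,"offset":[0,0,0],"delta_rot":[0,0,0]},{"jaw":0,"offset":[0,0,0],"delta_rot":[0,0,0]},{"jaw":0,"offset":[0,0,0],"delta_rot":[0,0,0]},{"jaw":0,"offset":[0,0,0],"delta_rot":[0,0,0]},{"jaw":0,"offset":[0,0,0],"delta_rot":[0,0,0]},{"jaw":0,"offset":[0,0,0],"delta_rot":[0,0,0]}]'
python3 look.py 10
python3 - <<'E'
from h import *
for n in("top","side"):
    C=cloud(np.load(f"pics/{n}10.npz"));q=C[(abs(C[...,0]-.556)<.06)&(C[...,2]>.1)&(C[...,2]<.158)&(abs(C[...,1]-.162)<.06)]
    for ax in (0,1):
        e=[]
        for a in np.arange(-.045,.045,.015):
            t=q[:,ax]-[.556,.162][ax];b=(t>a)&(t<a+.015)
            if b.sum()>6:e.append((a+.0075,np.percentile(q[b,2],4)))
        e=np.array(e)
        if len(e)>3:print(n,"xy"[ax],np.round(e*1000).tolist(),np.degrees(np.polyfit(e[:,0],e[:,1],1)[0]))
    print(n,len(q),q.min(0),q.max(0))
    a,b=[np.load(f"pics/{n}{k}.npz")["image"].astype(int) for k in (0,10)]
    cv2.imwrite(f"pics/{n}10.png",b[...,::-1])
E
```

```text
time: 13.42
ee_pos: [0.5555, 0.1649, 0.1997]
tool_rot: [[-0.001, 0.054, 0.999], [0.0, 0.999, -0.054], [-1.0, 0.0, -0.001]]
wrist_force: [0.1, 0.4, -3.3]
width: 0.0087
time: 14.42
ee_pos: [0.5561, 0.1619, 0.1998]
tool_rot: [[0.0, 0.058, 0.998], [0.0, 0.998, -0.058], [-1.0, 0.0, 0.0]]
wrist_force: [0.4, -0.5, -3.4]
width: 0.0088
side tcp px 273.2137740300887 156.63466860096074
top tcp px 256.0267580993975 192.89244239137594
top 27 [0.51154135 0.19515105 0.11394964] [0.54950461 0.20730634 0.15210538]
side x [[-38.0, 117.0], [-22.0, 124.0], [-8.0, 125.0], [8.0, 126.0], [22.0, 124.0], [38.0, 119.0]] 1.2774846592751041
side y [[-38.0, 119.0], [-22.0, 118.0], [-8.0, 118.0], [8.0, 117.0], [22.0, 117.0], [38.0, 118.0]] -1.1194211424345268
side 736 [0.50523355 0.11437113 0.11193655] [0.60461257 0.20825931 0.15795552][ WARN:0@0.156] global loadsave.cpp:1063 imwrite_ Unsupported depth image for selected encoder is fallbacked to CV_8U.
```

View pics/c10.png

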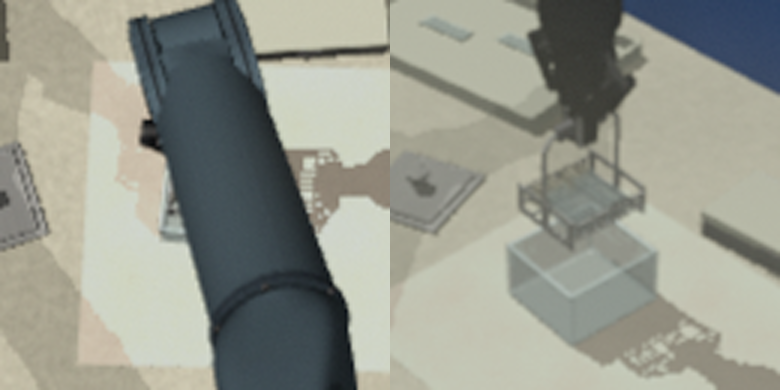

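View pics/side10.png

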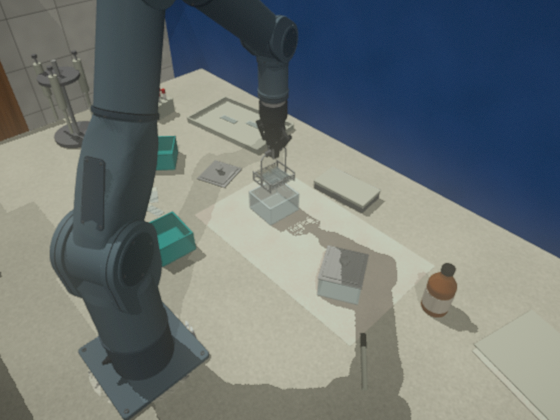

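The rack is level (within about 1.3°) with its underside about 5 cm above the rim, over the dish. The dish at (274,200), the lids, bottle and box are all where they were. Handing in.

```bash
python3 -c "
from station import order;print(order.finish_job())"
```

```text
the job is handed in; nothing more can be done
None
```

The rack was lifted, tipped, levelled and handed in while still held. The hand-in reports no verdict, so success rests on my own checks below.

- **Lift:** I took the rack by its grip with 80 N (opening about 8.5 mm, wrist load about 3.7 N) and raised it straight up about 11 cm. Its underside ended about 5 cm above the rim.
- **Tip:** I tipped it 29.7° sideways about the grip and held it for more than 2 s. The basket's tilt in the depth images agreed with 30° within about 2–3°, and its lower edge was over the dish at about 0.11 m height.
- **End state:** The rack was level within about 1.3° and still over the dish. The side view showed the dish, closed dish, spare lid, bottle and slide box where they started.

**What disagreed:**
- My first two-view fix of the grip put it about 5 mm farther out in x and 4 mm lower than the depth readings. I took a position mostly from the depth readings, and the grasp was good.
- A first rough slope fit while tipped read 22–24°. Its points were clipped, and the finer check replaced it.
- The arm hid the rack in the top view at the end, so the last level check comes from the side camera alone.

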